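Set up the barbecue sauce pump

ROBOT

A 6-joint arm with a two-finger parallel gripper is mounted at the origin on the work surface; the furniture and walls round the work are solid. World frame = base frame: x ahead of the robot, y to its left, z up, the work surface at z = 0. Lengths are in mm, angles in degrees, forces in N, time in s.
With the tool pointing down it reaches from about 300 to 850 mm from the base axis. Payload 4.2 kg.
Tool frame: the origin (TCP) lies between the finger pads; the fingertips stand 14 mm ahead of it and the grasp point (between the pads) lies 5 mm behind it; z points along the fingers, y is the line along which they close (so a half turn about z gives the same grasp; the last joint's range is limited). The gripper opens to 91 mm and grips with 3 to 60 N. Pads are 32 mm wide; open, the fingers measure 118 mm over their backs; the gripper's body (76 mm by 178 mm) begins 60 mm behind the grasp point.
Start: joints at [-70.359, 18.312, 89.639, -0, 72.044, -1.146], TCP at [204.067, -537.586, 227.976] pointing down, gripper open.
Joint ranges: [-177.97, 177.97], [-48.28, 115.42], [12.27, 149.76], [-77.06, 257.06], [2.81, 150.46], [-146.56, 146.56]. Speed limits (degrees/s): [147.25, 147.25, 180, 180, 180, 180].

INTERFACE

Orientations are given as [roll, pitch, yaw] about the fixed x, y, z axes, in that order (R = Rz(yaw) Ry(pitch) Rx(roll)).
In Python, from workcell import * gives the robot as it stands. The module is installed in compiled form; this text tells all that it offers.
- The arm moves only by the tool send_rows, never from a script. Its argument "deltas" is a list of rows, each a list of 2 entries, a list of its own where there are three numbers: the shift along the tool's x, y, z normalised to -1 to 1, where 1 is 0.5 m, then the turn, a rotation vector about the tool's x, y, z normalised to -1 to 1, where 1 is 0.5 rad. A call has 1 to 10 rows; each row shifts and turns the commanded pose from where the row before left it, along the tool's axes as they then stand; what a row does not reach is not made up. A row lasts 1/10 s, in which the tool goes at most 50 mm and 8.59 degrees, less where a joint would pass 70% of its speed; a pose out of reach is approached as far as the arm can. A call with a number of a shift or a turn outside -1 to 1 is refused whole. A call with a gripper value outside its range is refused whole. "grip" is the closure, from 0 (fully open) to 1 (shut), set as the call begins (left out, the last holds). The fingers move at their own pace and stop on an object; "grip_force" is the grip in N (left out, the last holds). Time passes only in rows, so rows that do not move let the fingers close. It gives the time, the measured TCP pose, the force, the opening and the grip force at its end, in the units of the state.
- state(): the state, without advancing time (a new reading comes with each control period).
- grab_frame(name): name is "scene" or "top" or "wrist"; returns the picture (420x560x3 uint8, red, green, blue); there is no depth.
- calibration(name): a dict with "mtx" (3x3 intrinsics, pixels), "D" ([k1, k2, p1, p2, k3] as OpenCV has them; the pictures are not rectified), "R" (3x3) and "t" (3): a world point X has camera coordinates R X + t. Camera axes: x right, y down, z forward; pixel columns grow to the right and rows downward; lengths in mm; the calibration is good to about 2 mm. A picture is of the moment at which its call begins: read the wrist's pose just before it. calibration takes no time and is no camera call; for the wrist camera it gives the pose at the moment of the call.
- job_done(): hands the job in; it is judged then, once.
Trained networks look in the newest picture that a camera, given by its name, has taken for a name from the list of things; names that differ only in an ending like _2 or _b are one class to them, and where a whole thing is asked for, a point or a joint stands for the part that bears it (a point fixed in the world has none). Each returns a list of dicts, best first, with "p" (0 to 1); they miss things now and then, are a little off and sometimes report something else, mostly with a low value. They report only what shows in the picture. A call takes as long as a camera call.
- trace(camera, label): "pixels" (420x560 bool, what is visible of it) and "bbox" ([left, top, width, height] in pixels, round what is visible of it).
The state is a dict: "time_s": time; "qpos": joint angles; "qvel": joint speeds; "effort": joint torques, N m; "ee_pos": TCP position; "ee_rot": TCP orientation; "force": force on the tool from outside, world axes, zero at the start; "torque": the same for the moment, N m; "gripper_width": finger opening in mm; "gripper_force": force on a finger pad.
Only numpy, scipy, OpenCV 4.12 (cv2) and the standard library are available. Lean on these libraries where they do the work, as an engineer would, in place of code of your own. Each camera call takes 0.05 s, during which the arm holds its last target. There are 200 camera calls.

TASK

Get the sauce pump ready for service: screw its loose top down (clockwise from above) until the spout points straight out over the middle of the drip grille, and stand the little black pan on the grille, centred under the spout. Once both are right, push the pump's red button all the way down and let it spring back up. Leave the other things on the worktop where they stand.

Things in the scene. Friction and masses are not known exactly. Their poses are not given: they have to be found in the camera images.
- stand: stainless sauce stand, fixed to the worktop; origin on the jar's axis at worktop level, z up. Its front is its own -x: a base plate 124 mm wide (y) runs from x = +56 to -148 mm; amber jar 84 mm across round the origin, 124 mm high, held so that it cannot turn; in front of the jar a flat drip grille, top 12 mm above the worktop, x = -147 to -45 mm, y = -53 to +53 mm.
- grille_centre (a point): point on top of the drip grille straight in front of the jar, 92 mm from its axis, 12 mm above the worktop; the spout's mouth belongs right above it
- pump_top (a joint): turn (rad) of the pump's black screw top about the jar's upright axis, growing clockwise from above (tightening); 0 = spout straight out over the middle of the grille (the stand's -x), as it should be. Starts -3.2 to -1.7. No stop at 0: it can be overtightened to +1.2, loosened to -4.2. It sinks 8 mm a turn; friction of 0.07 N m holds it where it is left
- grip_collar (a point): centre, on the axis, of the pump top's round ribbed grip collar: upright cylinder 42 mm across, 36 mm high, to be gripped from above; this point is 16 mm below its upper end, 166 mm above the worktop when tight; it turns and sinks with the top. Its -x axis points along the spout. Wider cap (66 mm) and spout lie 22 mm or more below this point; the red button ends 35 mm above it
- spout_mouth (a point): mouth of the steel spout (tube 11 mm thick), which turns with the top: 92 mm from the jar's axis, opening downward, 104 mm above the worktop when tight; the tube's highest point is 143 mm above the worktop
- pump_button (a joint): travel (m) of the red plunger button on the pump top: 0 up, 0.0075 fully down; a spring returns it (3 N to start, 5 N at the bottom)
- button_top (a point): centre of the top of the red button, 33 mm across, on the pump's axis, 201 mm above the worktop when tight and not pressed; press straight down
- pan: small black cast-iron pan, loose, about 0.22 kg: bowl 54 mm across at the foot, 70 mm at the rim, 36 mm high, walls 4 mm; origin at the centre of its underside, z up; straight handle along its own -x, ending 112 mm from the origin
- pan_handle (a point): grip point on the pan's handle: 70 mm from the bowl's centre, 29 mm above its underside; the handle is a level bar 12 mm wide and 7 mm thick there
- spice_a: spice jar with ochre cap, 42 mm across, 106 mm high, loose bystander; origin under its centre
- spice_b: spice jar with white cap, 43 mm across, 100 mm high, loose bystander; origin under its centre
- salt_shaker: glass salt shaker with grey cap, 44 mm across, 90 mm high, loose bystander; origin under its centre
- soda_can: orange soda can, 66 mm across, 115 mm high, loose bystander; origin under its centre
- tomato: tomato, about 57 mm across and 62 mm high, loose bystander; origin under its centre

How it is judged (in metres and radians):
On the way, in this order (a step that is already met when the one before it is completed fails the run):
1. the pump top is screwed down until the spout points straight out over the grille, within 0.12 rad (value of joint pump_top between -0.12 and 0.12 rad), for 0.3 s.
2. with the spout so set and the pan on the grille under it, the button is pushed all the way down (all of step 1 and value of joint pump_button above 0.0065 m and horizontal distance between pan and spout_mouth below 0.018 m and z of pan in the frame of stand below 0.016 m and angle between pan's own z axis and vertical below 0.1 rad), for 0.1 s.
At the end, for the whole second after the job is handed in: the pump top stands tightened with its spout within 0.12 rad of straight out over the grille, the pan stands upright and still on the grille with its centre within 18 mm of the point below the spout's mouth, and the button is back up (all of step 1 and value of joint pump_button below 0.0015 m and horizontal distance between pan and spout_mouth below 0.018 m and z of pan in the frame of stand between 0.008 and 0.016 m and angle between pan's own z axis and vertical below 0.1 rad and linear speed of pan below 0.02 m/s); the robot touches nothing.
It fails at once if a bystander is moved by more than 30 mm (distance of any of spice_a, spice_b, salt_shaker, soda_can, tomato from where it was at the start of the episode above 0.03 m).
It fails at once if a jar, the shaker or the can is knocked over (angle between any of spice_a, spice_b, salt_shaker, soda_can's own z axis and vertical above 0.5 rad).
It also fails if it takes over 72 s, if anything falls off the work surface, if the arm or the gripper's body presses on something with over 40 N, if the wrist force passes 120 N, or if a joint passes its speed limit or range.

## Working session

There is one attempt and no reset: what is moved stays moved. The work goes in short steps, Python scripts to look and compute and a tool call to move; the robot and the scene stay as the last step left them, time stands still between calls to the robot, and variables do not carry over. Pictures are saved under pics/ and viewed, at most 10 in all, crops included, and the job is handed in when it is done.

Besides the shell and the picture viewer there is one more tool, called after ">>>" as a command line: name --argument value ..., lists and objects as JSON in quotes. send_rows: Moves the arm, as the interface text tells. Scaled input: -1 to 1 covers 0.5 m each way for a shift and 0.5 rad each way for a turn. Its arguments: {"type":"object","properties":{"deltas":{"type":"array","items":{"type":"array"}},"grip":{"type":"number"},"grip_force":{"type":"number"}},"required":["deltas"]}

```bash
mkdir -p pics; python3 - <<'E'
from workcell import *
import cv2,numpy as np
s=state();print(s)
for n in("scene","top"):
    im=grab_frame(n);cv2.imwrite(f"pics/{n}0.png",im[:,:,::-1])
    c=calibration(n);print(n,np.round(c["mtx"],1).tolist(),np.round(c["D"],3),np.round(c["R"],3).tolist(),np.round(c["t"],1))
    for l in["stand","grip_collar","spout_mouth","button_top","pan","pan_handle","spice_a","salt_shaker","soda_can","tomato"]:
        for r in trace(n,l)[:2]:
            m=r["pixels"];print(l,round(r["p"],2),r["bbox"],int(m.sum()),np.round(np.argwhere(m).mean(0)[::-1],1) if m.any() else'')
E
```

```text
{'time_s': 0.0, 'qpos': array([-7.03601572e+01,  1.83526456e+01,  8.97063430e+01,  2.92182073e-04,
        7.20416354e+01, -1.14419169e+00]), 'qvel': array([ 0.00454992,  0.12067536, -0.04155461, -0.04782206, -0.03698129,
       -0.08303531]), 'effort': array([-1.00174471e-03, -4.12462485e+01, -2.31980288e+01,  7.29232351e-02,
        4.57993371e-02, -1.53964934e-04]), 'ee_pos': array([ 203.89805215, -537.13470124,  227.11059715]), 'ee_rot': array([-1.79899402e+02, -2.28705051e-03,  2.07839422e+01]), 'force': array([0.08744792, 0.33382807, 0.36382192]), 'torque': array([0.05208148, 0.00386451, 0.00454927]), 'gripper_force': 0.0, 'gripper_width': 91.20703751038208}
scene [[422.4, 0.0, 282.1], [0.0, 422.4, 210.4], [0.0, 0.0, 1.0]] [0.018 0.    0.    0.    0.   ] [[-0.448, -0.894, -0.0], [-0.377, 0.189, -0.907], [0.811, -0.406, -0.422]] [253.9 290.4 708.6]
stand 0.57 [191.7, 185.4, 95.3, 89.3] 3850 [230.9 239. ]
grip_collar 0.92 [190.5, 182.9, 48.7, 42.7] 952 [217.3 205.7]
spout_mouth 0.83 [192.3, 183.2, 45.5, 41.2] 907 [217.6 206.1]
pan 0.75 [336.3, 215.9, 24.4, 23.8] 427 [347.7 229.4]
[... 548 characters left out ...]
d 0.77 [221.5, 152.8, 80.9, 72.5] 3450 [261.2 197.3]
grip_collar 0.76 [225.0, 151.7, 29.2, 49.0] 680 [239.5 184.6]
spout_mouth 0.95 [225.2, 152.8, 28.9, 47.0] 666 [239.7 183.8]
button_top 0.53 [232.2, 171.2, 12.7, 16.0] 152 [237.6 180.4]
pan 0.93 [363.2, 196.1, 33.0, 56.1] 736 [378.7 218.3]
pan 0.35 [225.1, 150.1, 30.4, 50.3] 696 [239.8 184.1]
pan_handle 0.73 [225.3, 154.6, 29.3, 46.8] 746 [239.  183.7]
spice_a 0.79 [382.0, 159.8, 30.0, 31.3] 483 [395.5 175.2]
spice_a 0.79 [362.0, 160.7, 23.3, 27.8] 365 [372.9 174.8]
salt_shaker 0.69 [336.2, 168.4, 21.0, 20.7] 275 [345.  176.2]
soda_can 0.81 [156.1, 209.9, 29.1, 27.5] 749 [171.6 222.1]
tomato 0.66 [215.5, 260.8, 20.1, 27.5] 389 [225.6 273.9]
```

```bash
python3 - <<'E'
import cv2,numpy as np
a=cv2.imread("pics/top0.png")[135:315,140:440];cv2.imwrite("pics/topc.png",cv2.resize(a,(800,480),interpolation=cv2.INTER_CUBIC))
a=cv2.imread("pics/scene0.png")[150:330,130:400];cv2.imwrite("pics/scenec.png",cv2.resize(a,(800,533),interpolation=cv2.INTER_CUBIC))
E
cat > h.py <<'E'
from workcell import *
import cv2,numpy as np
from scipy.optimize import least_squares
from scipy.spatial.transform import Rotation as Ro
def ray(n,uv,c=None):
    c=c or calibration(n);p=cv2.undistortPoints(np.array([[uv]],float),c["mtx"],c["D"])[0,0]
    R=np.array(c["R"]);return -R.T@c["t"],R.T@np.array([p[0],p[1],1.])
def atz(n,uv,z,c=None):
    o,d=ray(n,uv,c);return o+d*(z-o[2])/d[2]
def px(n,X,c=None):
    c=c or calibration(n);return cv2.projectPoints(np.array(X,float).reshape(-1,3),cv2.Rodrigues(np.array(c["R"]))[0],np.array(c["t"],float),c["mtx"],c["D"])[0][:,0]
E
python3 - <<'E'
from h import *
print("button",atz("top",(237.6,180.4),203))
print("pan centroid z~30",atz("top",(378.7,218.3),30))
for n,uv,z in[("spA",(395.5,175.2),90),("spB",(372.9,174.8),90),("salt",(345,176.2),70),("can",(171.6,222.1),90),("tom",(225.6,273.9),45)]:print(n,atz("top",uv,z))
E
```

```text
button [534.48389474 182.82833141 203.        ]
pan centroid z~30 [ 480.25908432 -173.55990467   30.        ]
spA [ 583.35430776 -201.91537265   90.        ]
spB [ 582.90453293 -144.76103641   90.        ]
salt [582.21793323 -77.53008219  70.        ]
can [450.15477113 353.52300451  90.        ]
tom [326.30066582 221.513212    45.        ]
```

View pics/topc.png

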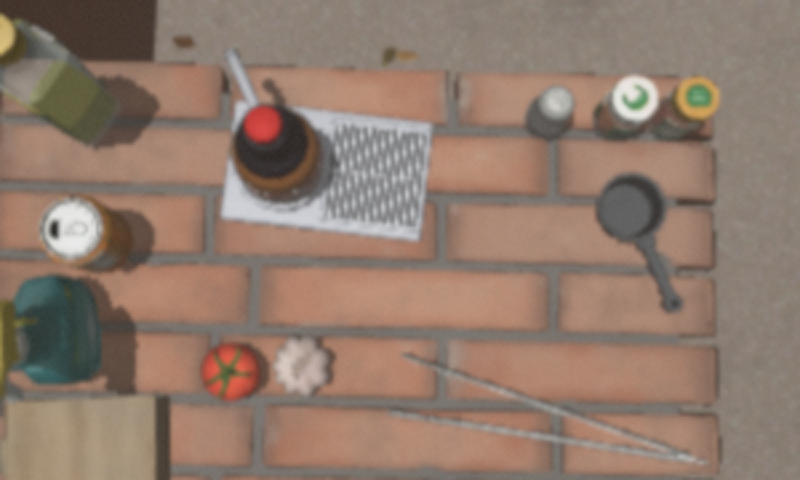

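View pics/scenec.png

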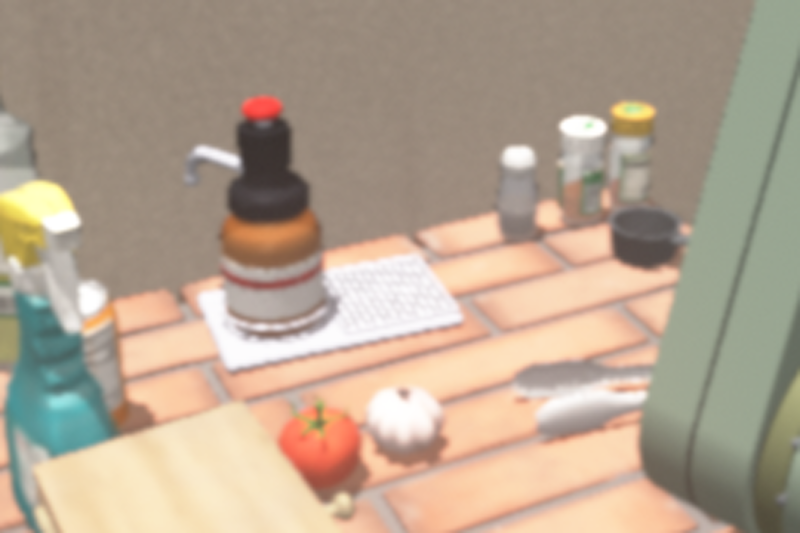

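The top view shows the stand at left with the grille to its right (towards world -y), at crop px 325–432. The spout points up, towards +x, with its tip at about (232,52), and the red button is at (262,123). The pan bowl is at (630,207) and its handle runs down-right to (672,303). The scene view agrees.

```bash
python3 - <<'E'
from h import *
f=lambda u,v:(u/2.6667+140-.3,v/2.6667+135-.3)
C=[atz("top",f(*p),10)[:2] for p in[(240,103),(432,124),(420,240),(222,216)]]
print(np.round(C,1).tolist())
# fit stand pose to corners: local back-left etc. (+56,-62)->top-left? -x to world -y => local y=+62 -> world +x
L=np.array([(56,62),(-148,62),(-148,-62),(56,-62)],float)
# try orientation with least squares rigid fit
def res(p):
    c,s=np.cos(p[2]),np.sin(p[2]);return (L@np.array([[c,-s],[s,c]]).T+p[:2]-C).ravel()
for a0 in(1.57,-1.57):
    r=least_squares(res,[530,180,a0]);print(np.round(r.x,3),np.rad2deg(r.x[2]),np.round(r.fun,1))
print("button top",atz("top",f(262,123),204))
sp=ray("scene",(130+263/2.963,150+104/2.963));print("scene button",atz("scene",(130+263/2.963,150+104/2.963),200))
for z in(115,140):print("tip",z,atz("top",f(232,52),z))
print("scene tip",atz("scene",(130+190/2.963,150+176/2.963),110))
print("bowl rim",atz("top",f(630,207),34),"handle end",atz("top",f(672,303),29), "edge",atz("top",f(600,65),0))
for n in("scene",):print("bowl scene",atz(n,(130+646/2.963,150+220/2.963),36))
E
```

```text
[[596.1, 227.4], [579.5, 30.7], [460.0, 40.7], [479.3, 240.4]]
[532.688 180.616   1.484] 85.04246510806723 [-120.3   14.4 -121.3    7.8  121.7  -12.9  120.    -9.3]
[532.695 180.615   1.484] 85.03365283244143 [-120.3   14.4 -121.4    7.8  121.7  -12.9  120.    -9.3]
button top [533.327021  181.9054334 204.       ]
scene button [536.85161054 180.30548976 200.        ]
tip 115 [619.05348122 222.43346917 115.        ]
tip 140 [611.80028051 218.75737524 140.        ]
scene tip [624.48026709 222.0999794  110.        ]
bowl rim [ 495.44765962 -165.44105134   34.        ] handle end [ 402.06882196 -206.9740093    29.        ] edge [ 649.08713534 -143.85201516    0.        ]
bowl scene [ 498.0717211  -169.02336777   36.        ]
```

```bash
cat >> h.py <<'E'
def go(xyz,yaw=None):
    s=state();R=Ro.from_euler("xyz",s["ee_rot"],degrees=True)
    d=R.inv().apply(np.array(xyz,float)-s["ee_pos"]);n=max(1,int(np.ceil(np.linalg.norm(d)/46)))
    print("pos",np.round(s["ee_pos"],1),"rot",np.round(s["ee_rot"],2),"q",np.round(s["qpos"],1),"shift mm",np.round(d,1),"units",np.round(d/500,4),"rows",n,"per row",np.round(d/500/n,4))
    if yaw is not None:
        r=(R.inv()*Ro.from_euler("xyz",[180,0,yaw],degrees=True)).as_rotvec();m=int(np.ceil(np.linalg.norm(r)/.145))
        print("turn rad",np.round(r,3),"rows",m,"per row",np.round(r/.5/max(m,1),4))
E
python3 -c "
from h import *
go([534,181,250],165)"
```

```text
pos [ 204.1 -537.6  228. ] rot [179.99  -0.    20.79] q [-70.4  18.3  89.6   0.   72.   -1.1] shift mm [ 563.5 -554.7  -22.1] units [ 1.127  -1.1094 -0.0441] rows 18 per row [ 0.0626 -0.0616 -0.0025]
turn rad [ 0.     0.    -2.517] rows 18 per row [ 0.      0.     -0.2797]
```

>>> send_rows --deltas '[[[0.0626,-0.0616,-0.005],[0,0,0]],[[0.0626,-0.0616,-0.005],[0,0,0]],[[0.0626,-0.0616,-0.005],[0,0,0]],[[0.0626,-0.0616,-0.005],[0,0,0]],[[0.0626,-0.0616,-0.005],[0,0,0]],[[0.0626,-0.0616,-0.005],[0,0,0]],[[0.0626,-0.0616,-0.005],[0,0,0]],[[0.0626,-0.0616,-0.005],[0,0,0]],[[0.0626,-0.0616,-0.005],[0,0,0]],[[0.0626,-0.0616,0],[0,0,0]]]' --grip 0

```text
time_s: 2.1
ee_pos: [388.0, -137.0, 251.1]
ee_rot: [179.9, -0.1, 20.8]
force: [0.7, 0.5, 0.2]
gripper_width: 90.9
gripper_force: 0.0
```

>>> send_rows --deltas '[[[0.0626,-0.0616,0],[0,0,0]],[[0.0626,-0.0616,0],[0,0,0]],[[0.0626,-0.0616,0],[0,0,0]],[[0.0626,-0.0616,0],[0,0,0]],[[0,0,0],[0,0,-0.28]],[[0,0,0],[0,0,-0.28]],[[0,0,0],[0,0,-0.28]],[[0,0,0],[0,0,-0.28]],[[0,0,0],[0,0,-0.28]],[[0,0,0],[0,0,-0.28]]]'

```text
time_s: 3.1
ee_pos: [460.7, 21.1, 250.5]
ee_rot: [180.0, -0.0, 69.3]
force: [0.0, 0.2, -0.5]
gripper_width: 91.3
gripper_force: 0.0
```

>>> send_rows --deltas '[[[0,0,0],[0,0,-0.28]],[[0,0,0],[0,0,-0.28]],[[0,0,0],[0,0,-0.28]],[[0,0,0],[0,0,-0.28]],[[0,0,0],[0,0,-0.28]],[[0,0,0],[0,0,-0.28]],[[0,0,0],[0,0,-0.28]],[[0,0,0],[0,0,-0.28]],[[0,0,0],[0,0,-0.28]],[[0,0,0],[0,0,-0.28]]]'

```text
time_s: 4.1
ee_pos: [460.7, 21.0, 250.5]
ee_rot: [180.0, 0.0, 149.5]
force: [-0.1, -0.1, 0.1]
gripper_width: 91.4
gripper_force: 0.0
```

```bash
python3 -c "
from h import *
im=grab_frame('wrist');cv2.imwrite('pics/w1.png',im[:,:,::-1])
c=calibration('wrist');print(-np.array(c['R']).T@c['t'],c['R'][2])
print('button proj',px('wrist',[[534,181,203.7],[621,222,115],[534,181,184.7]],c))
for l in('button_top','grip_collar','pan'):
  for r in trace('wrist',l)[:2]:
    m=r['pixels'];print(l,r['p'],r['bbox'],m.sum());ct=np.argwhere(m).mean(0)[::-1];print(ct,atz('wrist',ct,203.7,c))
go([534,181,250])"
```

```text
[400.38197123  54.70091229 408.23409106] [ 0.21204094 -0.12420673 -0.96933551]
button proj [[558.83543267 213.23274258]
 [554.71470328 246.59125507]
 [535.88285689 206.5153535 ]]
button_top 0.92 [522.4, 186.9, 37.6, 48.3] 1422
[543.7883263  211.98874824] [528.52553174 173.26490116 203.7       ]
button_top 0.33 [240.9, 303.0, 36.7, 43.8] 1176
[259.11139456 323.05017007] [505.73585513 -23.90904094 203.7       ]
grip_collar 0.83 [438.6, 152.0, 119.2, 95.5] 7930
[501.58335435 196.59949559] [505.84805982 154.26807526 203.7       ]
pan 0.85 [84.3, 238.9, 44.6, 33.6] 313
[114.44089457 258.02875399] [415.79233436 -81.13381249 203.7       ]
pos [460.7  21.1 250.5] rot [1.7999e+02 1.0000e-02 1.4896e+02] q [  1.2   7.1 101.3  -0.   71.6 -57.8] shift mm [ 19.7 174.8   0.5] units [0.0394 0.3496 0.001 ] rows 4 per row [0.0098 0.0874 0.0003]
```

View pics/w1.png

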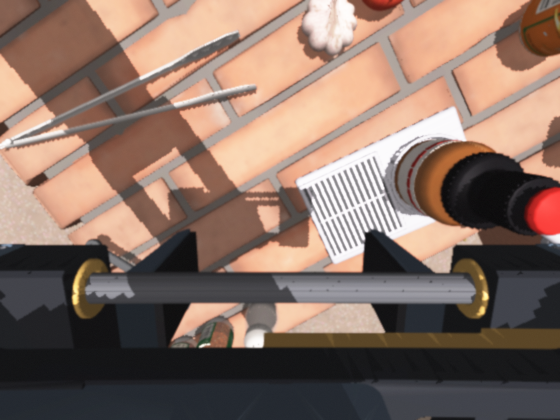

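The wrist view shows the grille with front plate corners at about (300,182) and (333,262), and the red button at about (547,212), cut off by the right edge of the picture. I'll move closer and measure again.

```bash
python3 -c "
from h import *
c=calibration('wrist')
P=[atz('wrist',p,10,c)[:2] for p in[(299,182),(333,263),(455,108)]]
print(np.round(P,1))
for a,b in((0,1),(0,2)):
  d=P[b]-P[a];print(np.linalg.norm(d),np.degrees(np.arctan2(d[1],d[0])))
"
```

```text
[[464.9  44.1]
 [579.2  28.5]
 [483.6 240.2]]
115.32582416952623 -7.763549716575838
197.06640278283155 84.5563356782399
```

>>> send_rows --deltas '[[[0.01,0.088,0],[0,0,0]],[[0.01,0.088,0],[0,0,0]],[[0.01,0.04,0],[0,0,0]],[[0,0,0],[0,0,0]]]'

```text
time_s: 4.7
ee_pos: [504.0, 123.7, 250.0]
ee_rot: [180.0, -0.0, 149.2]
force: [-0.4, -0.5, 0.2]
gripper_width: 91.4
gripper_force: 0.0
```

```bash
python3 -c "
from h import *
im=grab_frame('wrist');cv2.imwrite('pics/w2.png',im[:,:,::-1])
c=calibration('wrist')
print('button proj',px('wrist',[[534,181,203.7],[621,222,115]],c))
for l in('button_top','grip_collar'):
  for r in trace('wrist',l)[:1]:
    m=r['pixels'];print(l,r['p'],r['bbox'],m.sum());ct=np.argwhere(m).mean(0)[::-1];print(ct,atz('wrist',ct,203.7,c))
go([534,181,250])"
```

```text
button proj [[384.25261279 234.05235829]
 [435.74869192 259.6371492 ]]
button_top 0.83 [356.2, 210.1, 50.2, 39.5] 1054
[381.30360531 224.9544592 ] [527.51181356 182.12114181 203.7       ]
grip_collar 0.77 [315.8, 172.0, 124.2, 98.0] 5661
[365.63751987 212.60378025] [515.03314183 177.24015923 203.7       ]
pos [502.8 120.8 250.3] rot [-1.7994e+02 -1.0000e-02  1.4907e+02] q [ 12.3  12.3  94.8  -0.   73.  -46.8] shift mm [ 4.2 67.7  0.2] units [0.0084 0.1354 0.0004] rows 2 per row [0.0042 0.0677 0.0002]
```

View pics/w2.png

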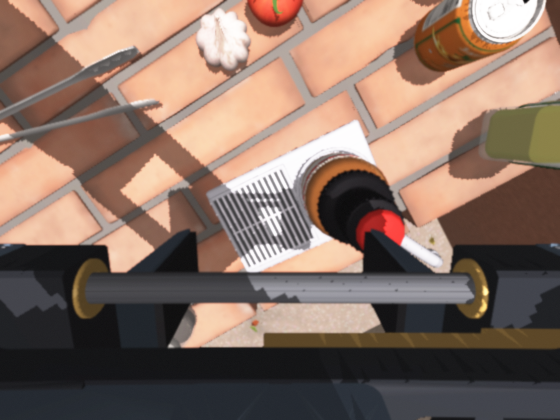

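The wrist view shows the button disc at about (381,232), within 3 px of my prediction. The spout runs to (435,260), also as predicted. I'll go above the axis and then down.

>>> send_rows --deltas '[[[0.004,0.067,0],[0,0,0]],[[0.003,0.067,0],[0,0,0]],[[0,0,0.06],[0,0,0]],[[0,0,0.06],[0,0,0]],[[0,0,0.03],[0,0,0]],[[0,0,0.015],[0,0,0]],[[0,0,0],[0,0,0]],[[0,0,0],[0,0,0]]]'

```text
time_s: 5.65
ee_pos: [535.2, 180.3, 169.0]
ee_rot: [179.9, 0.1, 149.1]
force: [-0.0, -0.3, 0.9]
gripper_width: 91.3
gripper_force: 0.0
```

```bash
python3 -c "
from h import *
print(state()['force'],state()['torque']);go([533.3,180,167.7])"
```

```text
[-0.00579876 -0.25775814  0.87846048] [ 0.02229148 -0.12387072 -0.01814582]
pos [535.2 180.3 169. ] rot [1.7993e+02 8.0000e-02 1.4907e+02] q [ 17.5  19.8  96.3  -0.   63.8 -41.6] shift mm [ 1.5 -1.3  1.3] units [ 0.003  -0.0025  0.0026] rows 1 per row [ 0.003  -0.0025  0.0026]
```

>>> send_rows --deltas '[[[0.003,-0.002,0.002],[0,0,0]],[[0,0,0],[0,0,0]],[[0,0,0],[0,0,0]],[[0,0,0],[0,0,0]],[[0,0,0],[0,0,0]],[[0,0,0],[0,0,0]],[[0,0,0],[0,0,0]],[[0,0,0],[0,0,0]]]' --grip 1 --grip_force 25

```text
time_s: 6.45
ee_pos: [534.2, 182.8, 167.0]
ee_rot: [179.7, 0.0, 149.1]
force: [3.3, 6.8, -3.2]
gripper_width: 41.8
gripper_force: 25.0
```

>>> send_rows --deltas '[[[0,0.005,0],[0,0,0]],[[0,0,0],[0,0,0.1]],[[0,0,0.0004],[0,0,0.2]],[[0,0,0.0004],[0,0,0.25]],[[0,0,0.0004],[0,0,0.25]],[[0,0,0.0004],[0,0,0.25]],[[0,0,0.0004],[0,0,0.25]],[[0,0,0.0004],[0,0,0.2]],[[0,0,0],[0,0,0]]]'

```text
time_s: 7.35
ee_pos: [535.2, 183.8, 166.0]
ee_rot: [179.8, -0.1, 106.1]
force: [2.6, 4.6, -0.5]
gripper_width: 41.6
gripper_force: 25.0
```

```bash
python3 -c "
from h import *
s=state();print(s['force'],s['torque'],s['qpos'].round(1),s['ee_rot'],s['gripper_width'])
im=grab_frame('top');cv2.imwrite('pics/t2.png',cv2.resize(im[135:255,180:340,::-1],(800,600),interpolation=cv2.INTER_CUBIC))
E=np.radians(25.2-np.degrees(.75))
print(px('top',[[534+92*np.cos(E),181+92*np.sin(E),115]]))
for r in trace('top','spout_mouth')[:2]:print(r['p'],r['bbox'])
"
```

```text
[ 2.63659868  4.5875008  -0.49426357] [ 0.69003539 -0.55022416 -0.04992001] [17.8 20.  96.4  0.1 63.3  1.6] [ 1.79832910e+02 -6.82222655e-02  1.06148247e+02] 41.60896123536888
[[254.95588128 153.97983936]]
```

View pics/t2.png

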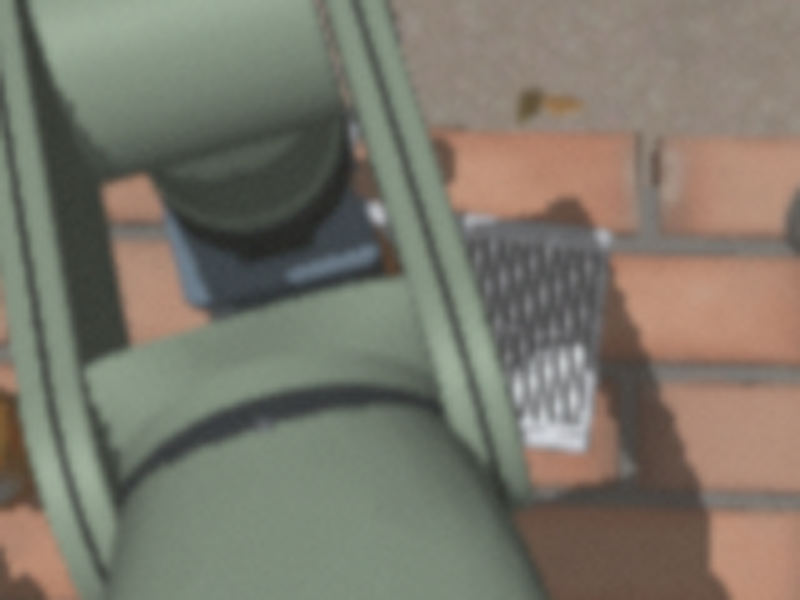

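The arm hides the pump top in this view, so only the grille's right part shows. Torque and yaw show the top turning with the gripper, so I'll carry on to just short of the target.

>>> send_rows --deltas '[[[0.002,0.003,0],[0,0,0.15]],[[0,0,0.0004],[0,0,0.25]],[[0,0,0.0004],[0,0,0.25]],[[0,0,0.0004],[0,0,0.25]],[[0,0,0.0004],[0,0,0.25]],[[0,0,0.0004],[0,0,0.25]],[[0,0,0.0004],[0,0,0.25]],[[0,0,0.0004],[0,0,0.25]],[[0,0,0.0004],[0,0,0.25]],[[0,0,0.0004],[0,0,0.15]]]'

```text
time_s: 8.45
ee_pos: [536.9, 183.6, 164.6]
ee_rot: [179.8, -0.1, 40.2]
force: [3.8, -0.4, 0.6]
gripper_width: 41.8
gripper_force: 25.0
```

>>> send_rows --deltas '[[[0,0,0],[0,0,0]],[[0,0,0],[0,0,0]]]'

```text
time_s: 8.65
ee_pos: [536.8, 183.6, 164.5]
ee_rot: [179.8, -0.1, 40.5]
force: [5.3, -0.3, 1.1]
gripper_width: 41.6
gripper_force: 25.0
```

```bash
python3 -c "
from h import *
s=state();print(s['force'],s['torque'],s['qpos'].round(1),s['ee_rot'],s['ee_pos'])
im=grab_frame('wrist');im2=grab_frame('scene')
a=cv2.resize(im2[150:330,150:330,::-1],(400,400));b=cv2.resize(im[:,:,::-1],(400,300));b=cv2.copyMakeBorder(b,0,100,0,0,cv2.BORDER_CONSTANT)
cv2.imwrite('pics/t3.png',np.hstack([a,b]))
for n in('wrist','scene'):
  for r in trace(n,'spout_mouth')[:1]:print(n,r['p'],r['bbox'])
for d in(-80,-88,-95.4,-100):
  E=np.radians(d);print(d,[px(n,[[534+92*np.cos(E),181+92*np.sin(E),104]]).round(1).tolist() for n in('wrist','scene')])
"
```

```text
[ 5.28411533 -0.29953534  1.11011104] [-0.19135332 -0.82264813 -0.06662805] [17.8 20.2 96.4 -0.1 63.2 67.4] [ 1.79829145e+02 -1.29627277e-01  4.04634189e+01] [536.83326398 183.64397617 164.54870386]
wrist 0.9 [230.8, 188.9, 101.4, 143.6]
scene 0.68 [205.9, 182.4, 52.0, 43.4]
-80 [[[388.1, 297.4]], [[253.3, 212.8]]]
-88 [[[377.2, 310.4]], [[255.7, 214.6]]]
-95.4 [[[365.6, 321.0]], [[257.5, 216.5]]]
-100 [[[357.9, 326.9]], [[258.3, 217.7]]]
```

View pics/t3.png

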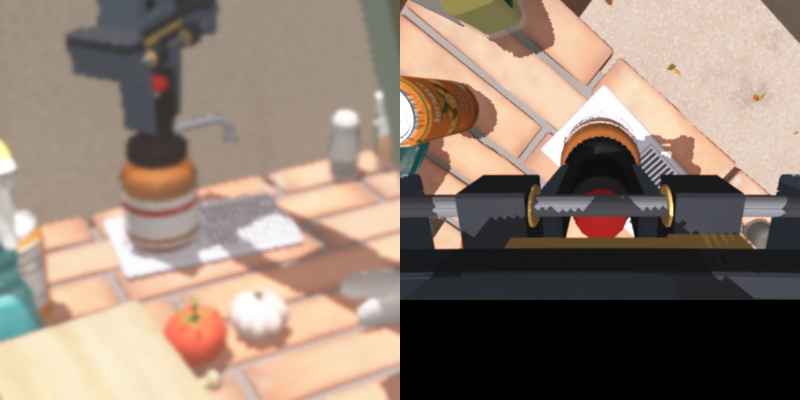

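The scene view shows the spout reaching out right, its mouth at crop (234,138), almost over the grille. I'll turn it the last 11°, release and rise.

>>> send_rows --deltas '[[[0,0,0.0003],[0,0,0.2]],[[0,0,0.0002],[0,0,0.19]],[[0,0,0],[0,0,0]],[[0,0,0],[0,0,0]],[[0,0,0],[0,0,0]],[[0,0,0],[0,0,0]]]'

```text
time_s: 9.45
ee_pos: [537.0, 183.4, 164.3]
ee_rot: [179.8, -0.2, 29.3]
force: [6.1, -2.1, 0.0]
gripper_width: 41.5
gripper_force: 25.0
```

>>> send_rows --deltas '[[[0,0,0],[0,0,0]],[[0,0,0],[0,0,0]],[[0,0,0],[0,0,0]],[[0,0,0],[0,0,0]],[[0,0,0],[0,0,0]],[[0,0,-0.05],[0,0,0]],[[0,0,-0.08],[0,0,0]],[[0,0,-0.08],[0,0,0]],[[0,0,0],[0,0,0]]]' --grip 0

```text
time_s: 10.35
ee_pos: [537.9, 185.1, 274.8]
ee_rot: [179.9, -0.7, 29.1]
force: [0.2, 0.6, 1.0]
gripper_width: 91.0
gripper_force: 0.0
```

```bash
python3 -c "
from h import *
go([480,-100,270],40)"
```

```text
pos [537.9 185.1 274.8] rot [179.87  -0.67  29.12] q [17.8 16.  86.3  0.  77.1 78.7] shift mm [-189.4  220.9    3.1] units [-0.3787  0.4418  0.0062] rows 7 per row [-0.0541  0.0631  0.0009]
turn rad [ 0.003 -0.011 -0.19 ] rows 2 per row [ 0.0034 -0.0115 -0.19  ]
```

```bash
python3 -c "
from h import *
go([432,-194,220],23)"
```

```text
pos [537.9 185.1 274.8] rot [179.87  -0.67  29.12] q [17.8 16.  86.3  0.  77.1 78.7] shift mm [-277.6  279.6   52.2] units [-0.5552  0.5591  0.1044] rows 9 per row [-0.0617  0.0621  0.0116]
turn rad [ 0.002 -0.012  0.107] rows 1 per row [ 0.0034 -0.0237  0.2135]
```

>>> send_rows --deltas '[[[-0.0617,0.0621,0],[0,0,0]],[[-0.0617,0.0621,0],[0,0,0]],[[-0.0617,0.0621,0.01],[0,0,0]],[[-0.0617,0.0621,0.015],[0,0,0]],[[-0.0617,0.0621,0.015],[0,0,0]],[[-0.0617,0.0621,0.015],[0,0,0]],[[-0.0617,0.0621,0.015],[0,0,0]],[[-0.0617,0.0621,0.015],[0,0,0]],[[-0.0617,0.0621,0.015],[0,0,0]],[[0,0,0],[0.004,-0.024,0.21]]]'

```text
time_s: 11.35
ee_pos: [425.8, -198.8, 217.0]
ee_rot: [-179.9, 0.9, 22.6]
force: [-0.0, 0.4, 0.0]
gripper_width: 91.6
gripper_force: 0.0
```

```bash
python3 -c "
from h import *
im=grab_frame('top')
for r in trace('top','spout_mouth')[:2]:print('spout',r['p'],r['bbox'])
for r in trace('top','button_top')[:1]:print('btn',r['p'],r['bbox'])
s=state();print(s['ee_pos'],s['ee_rot'])
w=grab_frame('wrist');c=calibration('wrist')
for l in('pan','pan_handle'):
  for r in trace('wrist',l)[:1]:
    m=r['pixels'];print(l,r['p'],r['bbox']);
    pts=np.array([atz('wrist',p[::-1].astype(float),32,c)[:2] for p in np.argwhere(m)[::15]])
    mu=pts.mean(0);d=np.linalg.svd(pts-mu,full_matrices=False)[2][0];t=(pts-mu)@d;print(mu,d,np.degrees(np.arctan2(d[1],d[0])),t.min(),t.max())
a=cv2.resize(im[135:235,205:325,::-1],(420,350),interpolation=cv2.INTER_CUBIC);b=cv2.resize(w[:,:,::-1],(374,280));b=cv2.copyMakeBorder(b,0,70,0,0,cv2.BORDER_CONSTANT)
cv2.imwrite('pics/t4.png',np.hstack([a,b]))
A=np.array([534,181])
for d in(-85,-95.4,-105):
  E=np.radians(d);print(d,((px('top',[[A[0]+92*np.cos(E),A[1]+92*np.sin(E),104],[A[0]+80*np.cos(E),A[1]+80*np.sin(E),143]])-[205,135])*3.5).round(1).tolist())
"
```

```text
spout 0.65 [228.6, 176.1, 50.6, 26.2]
spout 0.35 [362.7, 198.3, 28.8, 28.9]
btn 0.42 [231.5, 171.0, 13.8, 18.4]
[ 428.11588689 -195.05446489  218.04311743] [-179.85323816    0.72364793   23.14613326]
pan 0.61 [245.6, 84.3, 68.5, 141.4]
[ 486.63267427 -173.09236786] [-0.91951147 -0.39306316] -156.85476687016293 -46.24622239463336 97.63180814737886
pan_handle 0.68 [247.6, 87.7, 70.5, 145.2]
[ 486.12214867 -172.74652725] [-0.92332017 -0.38403108] -157.41639839049157 -46.62111754851613 97.2984462551504
-85 [[262.0, 182.6], [244.4, 172.1]]
-95.4 [[261.4, 205.8], [243.8, 193.1]]
-105 [[256.9, 226.9], [239.7, 212.2]]
```

View pics/t4.png

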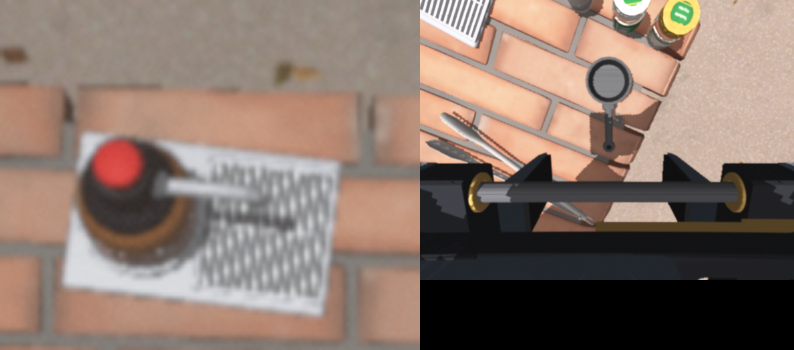

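```bash
python3 -c "
from h import *
L=np.array([(56,-62),(-148,-62),(-148,62),(56,62)],float)
ob=np.array([(85,132),(340,160),(325,316),(64,288),(118,164)],float)
def model(p):
  y=np.radians(p[2]);R=np.array([[np.cos(y),-np.sin(y)],[np.sin(y),np.cos(y)]])
  X=[*np.c_[L@R.T+p[:2],np.full(4,8)],[p[0],p[1],201]]
  return (px('top',X)-[205,135])*3.5
r=least_squares(lambda p:(model(p)-ob).ravel(),[534,181,85],loss='soft_l1');print(r.x,(model(r.x)-ob).round(1).tolist())
x,y,a=r.x
for da in(-6,0,6):
  e=np.radians(a+180+da);print(da,[((px('top',[[x+q*np.cos(e),y+q*np.sin(e),z]])-[205,135])*3.5)[0].round(1).tolist() for q,z in((40,140),(60,141),(78,141),(92,110))])
# spout ridge in crop: bright centroid per column
im=cv2.imread('pics/t4.png').astype(float);hs=im[:350,:420]
sat=hs.max(2)-hs.min(2)
for cx in(170,180,190,210,230):print(cx,[int(v) for v in hs[170:208:3,cx].mean(1)])
print('pan centre/handle in robot frame: check; go'); go([432,-195,60],23)
"
```

```text
[532.0230716  180.3542123   85.27510534] [[-2.8, -0.3], [2.1, -0.3], [1.1, 0.8], [-2.2, 0.5], [0.2, -0.5]]
-6 [[185.2, 195.2], [214.0, 201.0], [239.9, 206.6], [260.2, 218.9]]
0 [[186.2, 189.2], [215.5, 192.0], [241.9, 194.9], [262.4, 205.5]]
6 [[186.6, 183.1], [216.0, 183.0], [242.6, 183.1], [263.2, 192.1]]
170 [55, 62, 89, 134, 174, 189, 177, 147, 108, 72, 56, 53, 59]
180 [85, 81, 99, 142, 180, 198, 191, 163, 128, 99, 87, 86, 88]
190 [150, 116, 114, 140, 175, 199, 200, 177, 138, 102, 84, 78, 77]
210 [192, 181, 174, 163, 168, 191, 205, 193, 165, 137, 114, 102, 95]
230 [158, 149, 141, 141, 150, 167, 185, 191, 177, 156, 146, 148, 149]
pan centre/handle in robot frame: check; go
pos [ 428.7 -194.2  218.6] rot [-179.91    0.69   23.24] q [-25.5   9.6 103.1  -0.5  67.9  41.5] shift mm [  4.6   2.3 158.6] units [0.0093 0.0046 0.3171] rows 4 per row [0.0023 0.0011 0.0793]
turn rad [-0.002  0.012  0.004] rows 1 per row [-0.003   0.024   0.0084]
```

The pump's spout is within about 2° of straight: its ridge runs from (160,186) to (262,196) in the crop, and the fitted model agrees. The pan's handle direction and grip point fit between the wrist and top views, so I'll go down to grasp it.

>>> send_rows --deltas '[[[0.006,0.003,0.08],[-0.003,0.024,0.008]],[[0.006,0.002,0.08],[0,0,0]],[[0,0,0.08],[0,0,0]],[[0,0,0.078],[0,0,0]],[[0,0,0.04],[0,0,0]],[[0,0,0],[0,0,0]],[[0,0,0],[0,0,0]]]'

```text
time_s: 12.35
ee_pos: [435.3, -194.7, 40.2]
ee_rot: [180.0, -0.0, 23.0]
force: [-0.1, -0.7, 0.9]
gripper_width: 91.1
gripper_force: 0.0
```

```bash
python3 -c "
from h import *
go([434,-195,24],23)
s=state();grab_frame('wrist');c=calibration('wrist')
for l in('pan','pan_handle'):
  for r in trace('wrist',l)[:1]:
    m=r['pixels'];print(l,r['p'],r['bbox'])
    pts=np.array([atz('wrist',p[::-1].astype(float),32,c)[:2] for p in np.argwhere(m)[::25]])
    mu=pts.mean(0);d=np.linalg.svd(pts-mu,full_matrices=False)[2][0];t=(pts-mu)@d;print(mu,np.degrees(np.arctan2(d[1],d[0])),t.min(),t.max())
    R=Ro.from_euler('xyz',s['ee_rot'],degrees=True)
    q=R.inv().apply(np.c_[pts-s['ee_pos'][:2],np.zeros(len(pts))]);k=q[:,0]<22;print('tool x range',q[:,0].min(),q[:,0].max(),'handle y', q[k,1].mean(),q[:,1].min(),q[:,1].max())
"
```

```text
pos [ 435.3 -194.7   40.2] rot [ 1.7996e+02 -2.0000e-02  2.2960e+01] q [-25.5  21.7 116.7  -0.   41.6  41.6] shift mm [-1.3 -0.3 16.2] units [-0.0026 -0.0006  0.0323] rows 1 per row [-0.0026 -0.0006  0.0323]
turn rad [ 0.001 -0.    -0.001] rows 1 per row [ 0.0014 -0.0007 -0.0014]
pan 0.87 [204.5, 50.9, 144.2, 282.1]
[ 490.56908935 -171.63209521] -157.05708523656347 -43.405602146125716 103.87537350057346
tool x range -43.97002574437875 103.31125118914157 handle y 0.20337772047947048 -35.200789567258255 35.11310801346573
pan_handle 0.71 [205.9, 54.1, 143.8, 283.6]
[ 490.48225988 -171.73111621] -156.70552679087146 -43.12102936429832 103.12894999901938
tool x range -43.32822922755896 102.89069415283002 handle y 0.8490322322319683 -35.397074300049326 35.11310801346573
```

>>> send_rows --deltas '[[[-0.002,0,0.032],[0,0,0]],[[0,0,0],[0,0,0]],[[0,0,0],[0,0,0]]]'

```text
time_s: 12.8
ee_pos: [434.0, -195.7, 24.5]
ee_rot: [179.9, -0.0, 22.9]
force: [0.2, -0.3, 1.0]
gripper_width: 91.3
gripper_force: 0.0
```

>>> send_rows --deltas '[[[0,0,0],[0,0,0]],[[0,0,0],[0,0,0]],[[0,0,0],[0,0,0]],[[0,0,0],[0,0,0]],[[0,0,0],[0,0,0]],[[0,0,0],[0,0,0]],[[0,0,0],[0,0,0]],[[0,0,0],[0,0,0]],[[0,0,0],[0,0,0]],[[0,0,0],[0,0,0]]]' --grip 1 --grip_force 45

```text
time_s: 13.8
ee_pos: [433.7, -195.5, 23.6]
ee_rot: [180.0, 0.0, 22.8]
force: [-0.3, 0.7, -0.4]
gripper_width: 14.2
gripper_force: 0.0
```

>>> send_rows --deltas '[[[0,0,0],[0,0,0]],[[0,0,-0.02],[0,0,0]],[[0,0,-0.03],[0,0,0]],[[0,0,0],[0,0,0]],[[0,0,0],[0,0,0]]]'

```text
time_s: 14.3
ee_pos: [433.6, -195.5, 48.9]
ee_rot: [180.0, -0.0, 22.9]
force: [0.7, -0.0, -2.2]
gripper_width: 11.7
gripper_force: 45.0
```

```bash
python3 -c "
from h import *
s=state();grab_frame('wrist');c=calibration('wrist')
print(s['force'],s['torque'],s['ee_pos'],s['ee_rot'],s['gripper_width'])
zt=s['ee_pos'][2]+5+7
R=Ro.from_euler('xyz',s['ee_rot'],degrees=True)
for l in('pan','pan_handle'):
  for r in trace('wrist',l)[:1]:
    m=r['pixels'];print(l,r['p'],r['bbox'])
    pts=np.array([atz('wrist',p[::-1].astype(float),zt,c)[:2] for p in np.argwhere(m)[::25]])
    q=R.inv().apply(np.c_[pts-s['ee_pos'][:2],np.zeros(len(pts))]);print('tool x range',q[:,0].min(),q[:,0].max(),'y',q[:,1].min(),q[:,1].max())
"
```

```text
[ 0.67652854 -0.03293835 -2.19860182] [-0.0652706   0.17378064  0.01852738] [ 433.63508832 -195.53703664   48.8893048 ] [ 1.79961744e+02 -9.97121627e-03  2.28554010e+01] 11.671214609868084
pan 0.92 [195.2, 38.6, 163.6, 294.9]
tool x range -30.26972610738722 103.69732315316965 y -34.39862876487081 34.01831669213834
pan_handle 0.67 [197.4, 38.7, 163.3, 295.8]
tool x range -30.270143995707304 103.3408639258866 y -33.235930942835104 33.640563620947944
```

```bash
python3 -c "
from h import *
go([465.8,65.1,48])"
```

```text
pos [ 433.1 -195.3   48.2] rot [-1.7996e+02  6.0000e-02  2.2850e+01] q [-25.6  20.9 116.4  -0.   42.8  41.5] shift mm [ 1.312e+02 -2.273e+02  2.000e-01] units [ 2.624e-01 -4.546e-01  4.000e-04] rows 6 per row [ 0.0437 -0.0758  0.0001]
```

>>> send_rows --deltas '[[[0.013,-0.023,0],[0,0,0]],[[0.026,-0.045,0],[0,0,0]],[[0.033,-0.057,0],[0,0,0]],[[0.033,-0.057,0],[0,0,0]],[[0.033,-0.057,0],[0,0,0]],[[0.033,-0.057,0],[0,0,0]],[[0.033,-0.057,0],[0,0,0]],[[0.028,-0.05,0],[0,0,0]],[[0.02,-0.034,0],[0,0,0]],[[0.01,-0.018,0],[0,0,0]]]'

```text
time_s: 15.45
ee_pos: [465.6, 67.2, 48.3]
ee_rot: [-180.0, 0.0, 23.0]
force: [1.1, -0.7, -2.4]
gripper_width: 11.7
gripper_force: 45.0
```

>>> send_rows --deltas '[[[0,0,0],[0,0,0]],[[0,0,0],[0,0,0]]]'

```text
time_s: 15.65
ee_pos: [465.5, 64.8, 48.4]
ee_rot: [180.0, 0.1, 22.9]
force: [-0.4, -0.1, -2.1]
gripper_width: 11.2
gripper_force: 45.0
```

```bash
python3 -c "
from h import *
print(state()['force'],state()['gripper_width']);go([465.8,65.1,37])
im=grab_frame('scene');w=grab_frame('wrist')
a=cv2.resize(im[150:330,150:330,::-1],(400,400));b=cv2.resize(w[:,:,::-1],(400,300));b=cv2.copyMakeBorder(b,0,100,0,0,cv2.BORDER_CONSTANT)
cv2.imwrite('pics/t5.png',np.hstack([a,b]))"
```

```text
[-0.44852452 -0.07555608 -2.11505899] 11.216262307218921
pos [465.5  64.8  48.4] rot [1.7999e+02 6.0000e-02 2.2870e+01] q [  6.5  20.5 117.   -0.   42.5  73.7] shift mm [ 0.4 -0.2 11.4] units [ 0.0008 -0.0004  0.0228] rows 1 per row [ 0.0008 -0.0004  0.0228]
```

View pics/t5.png

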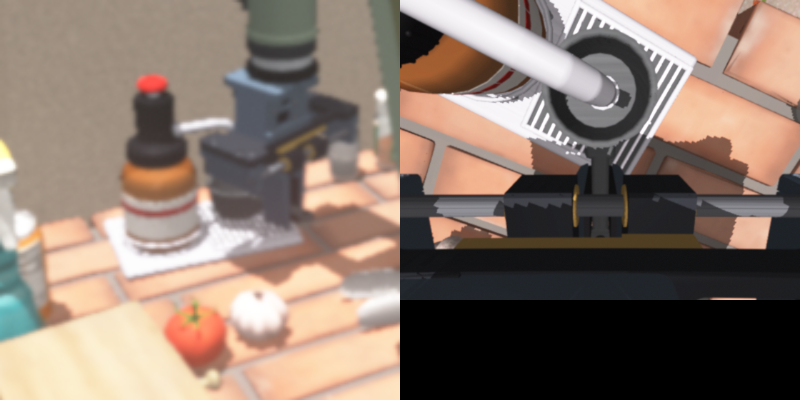

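The wrist view shows the spout mouth at about (605,95), almost exactly over the bowl centre at (602,90). I'll lower the pan.

>>> send_rows --deltas '[[[0,0,0.01],[0,0,0]],[[0,0,0.01],[0,0,0]],[[0,0,0.003],[0,0,0]],[[0,0,0.001],[0,0,0]],[[0,0,0],[0,0,0]],[[0,0,0],[0,0,0]]]'

```text
time_s: 16.35
ee_pos: [466.2, 65.0, 36.7]
ee_rot: [180.0, -0.0, 22.8]
force: [0.5, 1.4, -2.3]
gripper_width: 11.5
gripper_force: 45.0
```

>>> send_rows --deltas '[[[0,0,0.001],[0,0,0]],[[0,0,0.001],[0,0,0]],[[0,0,0],[0,0,0]],[[0,0,0],[0,0,0]]]'

```text
time_s: 16.75
ee_pos: [466.1, 65.0, 35.7]
ee_rot: [180.0, -0.0, 22.9]
force: [-0.7, -0.1, -2.2]
gripper_width: 11.5
gripper_force: 45.0
```

>>> send_rows --deltas '[[[0,0,0.001],[0,0,0]],[[0,0,0.001],[0,0,0]],[[0,0,0],[0,0,0]],[[0,0,0],[0,0,0]]]'

```text
time_s: 17.15
ee_pos: [466.0, 64.9, 35.3]
ee_rot: [180.0, -0.0, 22.9]
force: [-2.5, -1.8, 5.8]
gripper_width: 11.2
gripper_force: 45.0
```

>>> send_rows --deltas '[[[0,0,0],[0,0,0]],[[0,0,0],[0,0,0]],[[0,0,0],[0,0,0]],[[0,0,0],[0,0,0]],[[0,0,0],[0,0,0]],[[0,0,0],[0,0,0]],[[-0.03,0,-0.02],[0,0,0]],[[-0.06,0,-0.05],[0,0,0]],[[-0.05,0,-0.08],[0,0,0]],[[0,0,-0.09],[0,0,0]]]' --grip 0

```text
time_s: 18.15
ee_pos: [396.8, 36.9, 154.4]
ee_rot: [-179.9, 0.4, 22.8]
force: [1.9, 0.6, -0.1]
gripper_width: 88.4
gripper_force: 0.0
```

>>> send_rows --deltas '[[[0,0,-0.09],[0,0,0]],[[0,0,-0.09],[0,0,0]],[[0,0,0],[0,0,0]]]' --grip 1

```text
time_s: 18.45
ee_pos: [405.0, 38.1, 250.5]
ee_rot: [179.7, -0.7, 22.8]
force: [0.4, 0.3, -0.6]
gripper_width: 70.3
gripper_force: 0.0
```

```bash
python3 -c "
from h import *
s=state();print(s['force'],s['ee_pos'])
w=grab_frame('wrist');c=calibration('wrist')
for r in trace('wrist','pan')[:1]:
    m=r['pixels'];print(r['p'],r['bbox'])
    pts=np.array([atz('wrist',p[::-1].astype(float),48,c)[:2] for p in np.argwhere(m)[::10]]);R=Ro.from_euler('z',22.9,degrees=True)
    q=R.inv().apply(np.c_[pts,np.zeros(len(pts))]);xm=q[:,0].max()-35;ym=(q[:,1].min()+q[:,1].max())/2;print(np.ptp(q,axis=0),'bowl',R.apply([xm,ym,0]))
im=grab_frame('scene')
a=cv2.resize(im[150:330,150:330,::-1],(400,400));b=cv2.resize(w[:,:,::-1],(400,300));b=cv2.copyMakeBorder(b,0,100,0,0,cv2.BORDER_CONSTANT)
cv2.imwrite('pics/t6.png',np.hstack([a,b]))
print(((px('wrist',[[529.3,91.9,104],[537,183.6,201]],c))/1.4+[400,0]));go([537,183.6,250])"
```

```text
[ 0.42021591  0.25226751 -0.59650148] [405.00581872  38.06422781 250.48855299]
0.83 [242.3, 26.1, 67.9, 147.4]
[142.12400341  68.33466777   0.        ] bowl [524.99949626  90.1117932    0.        ]
[[598.3784886   32.55888296]
 [483.43730852 -69.37547219]]
pos [400.8  37.8 243.8] rot [-1.7999e+02  8.0000e-02  2.2850e+01] q [  3.8   1.9 108.1  -0.   70.1  70.9] shift mm [182.1 -81.4  -6.4] units [ 0.3642 -0.1629 -0.0128] rows 5 per row [ 0.0728 -0.0326 -0.0026]
```

View pics/t6.png

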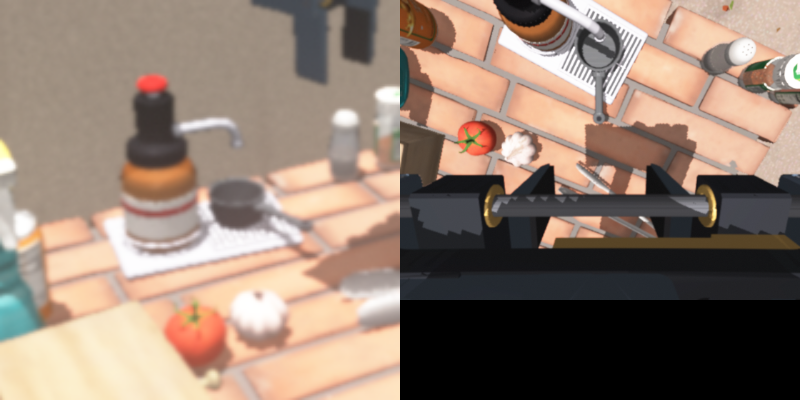

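The pan stands upright on the grille, with the mouth at scene crop (237,143) directly above the bowl centre at (237,185). Next I'll press the button with the fingers closed.

>>> send_rows --deltas '[[[0,0,-0.02],[0,0,0]],[[0.06,-0.027,0],[0,0,0]],[[0.07,-0.031,0],[0,0,0]],[[0.07,-0.031,0],[0,0,0]],[[0.07,-0.031,0],[0,0,0]],[[0.06,-0.027,0],[0,0,0]],[[0.034,-0.016,0],[0,0,0]],[[0,0,0],[0,0,0]],[[0,0,0],[0,0,0]]]'

```text
time_s: 19.5
ee_pos: [536.9, 183.4, 253.3]
ee_rot: [180.0, 0.2, 22.9]
force: [0.5, -0.4, -0.2]
gripper_width: 0.4
gripper_force: 0.0
```

```bash
python3 -c "
from h import *
s=state();print(s['force'],s['gripper_width']);go([537,183.6,219])"
```

```text
[ 0.5002642  -0.35226856 -0.18689411] 0.3938634854393258
pos [536.9 183.4 253.3] rot [179.99   0.21  22.87] q [17.7 16.9 88.  -0.  75.3 84.8] shift mm [ 0.3 -0.2 34.3] units [ 0.0005 -0.0004  0.0685] rows 1 per row [ 0.0005 -0.0004  0.0685]
```

>>> send_rows --deltas '[[[0,0,0.03],[0,0,0]],[[0,0,0.03],[0,0,0]],[[0,0,0.008],[0,0,0]],[[0,0,0.005],[0,0,0]],[[0,0,0.005],[0,0,0]],[[0,0,0.005],[0,0,0]],[[0,0,0.004],[0,0,0]],[[0,0,0],[0,0,0]],[[0,0,0],[0,0,0]]]'

```text
time_s: 20.4
ee_pos: [537.8, 183.6, 211.6]
ee_rot: [180.0, -0.0, 22.9]
force: [-0.0, -0.9, 3.7]
gripper_width: 0.3
gripper_force: 1.8
```

>>> send_rows --deltas '[[[0,0,0.004],[0,0,0]],[[0,0,0.004],[0,0,0]],[[0,0,0],[0,0,0]],[[0,0,0],[0,0,0]]]'

```text
time_s: 20.8
ee_pos: [537.8, 183.6, 207.4]
ee_rot: [180.0, -0.0, 22.9]
force: [-0.9, -1.4, 5.9]
gripper_width: 0.5
gripper_force: 2.8
```

Almost at the stop. I'll push slightly further until the force clearly rises.

>>> send_rows --deltas '[[[0,0,0.002],[0,0,0]],[[0,0,0.002],[0,0,0]],[[0,0,0],[0,0,0]],[[0,0,0],[0,0,0]]]'

```text
time_s: 21.2
ee_pos: [538.1, 183.6, 207.1]
ee_rot: [180.0, -0.1, 22.9]
force: [-3.1, -1.9, 13.4]
gripper_width: 0.6
gripper_force: 6.6
```

Stopped hard at the bottom (13 N). I'll hold briefly, rise, move clear and check.

>>> send_rows --deltas '[[[0,0,0],[0,0,0]],[[0,0,-0.01],[0,0,0]],[[0,0,-0.04],[0,0,0]],[[0,0,-0.08],[0,0,0]],[[-0.06,0.02,0],[0,0,0]],[[-0.08,0.03,0],[0,0,0]],[[-0.08,0.03,0],[0,0,0]],[[-0.08,0.03,0],[0,0,0]],[[-0.08,0.03,0],[0,0,0]],[[0,0,0],[0,0,0]]]'

```text
time_s: 22.2
ee_pos: [385.8, 43.4, 269.5]
ee_rot: [-180.0, 0.2, 22.7]
force: [0.4, 0.1, 0.4]
gripper_width: 0.5
gripper_force: 0.0
```

>>> send_rows --deltas '[[[0,0.09,0],[0,0,0]],[[0,0.09,0],[0,0,0]],[[0,0.09,0],[0,0,0]],[[0,0,0],[0,0,0]],[[0,0,0],[0,0,0]]]'

```text
time_s: 22.7
ee_pos: [442.6, -79.2, 269.2]
ee_rot: [-179.9, 0.1, 22.7]
force: [0.1, -0.2, 0.2]
gripper_width: 0.0
gripper_force: 0.0
```

```bash
python3 -c "
from h import *
print(state()['ee_pos'],state()['qvel'].max())
im=grab_frame('top');s=grab_frame('scene')
for r in trace('top','pan')[:1]:print(r['p'],r['bbox'])
a=cv2.resize(im[135:235,205:325,::-1],(420,350),interpolation=cv2.INTER_CUBIC);b=cv2.resize(s[150:330,150:330,::-1],(350,350))
cv2.imwrite('pics/t7.png',np.hstack([a,b]))"
```

```text
[442.64152131 -79.17709908 269.16745067] 1.8886314216985063
0.56 [265.7, 181.5, 32.3, 56.3]
```

View pics/t7.png

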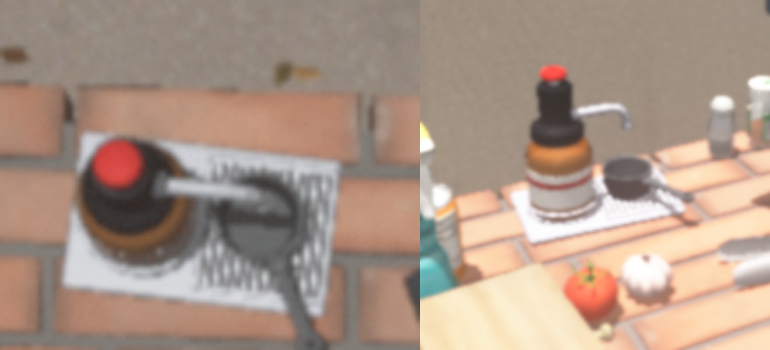

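The spout is unchanged, running from (160,186) to (258,194), and the button is up at (118,163). The pan stands on the grille with its bowl at about (260,222). That is below the mouth once perspective is allowed for, so I'll hand in.

```bash
python3 -c "
from workcell import *
print(job_done())"
```

```text
the job is handed in; nothing more can be done
None
```

I handed the job in at about 23 s with the pump top screwed down, the pan centred on the grille under the spout, and the button pushed to its stop and back up; the hand-in gave no verdict, but my last pictures showed all three in place (spout about 2° off straight).

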